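Connect the filter sleeve to the analyser's gas port and close the bay

ROBOT

A 7-joint arm with a two-finger parallel gripper is mounted at the origin on the work surface. World frame = base frame: x ahead of the robot, y to its left, z up, the work surface at z = 0. Lengths are in mm, angles in degrees, forces in N, time in s.
With the tool pointing down it reaches from about 350 to 900 mm from the base axis. Payload 8.1 kg.
Tool frame: the origin (TCP) lies midway between the tips of the shut fingers; the grasp point (between the pads) lies 19 mm behind it; z points along the fingers, y is the line along which they close (so a half turn about z gives the same grasp; the last joint's range is limited). The gripper opens to 92 mm and grips with 3 to 60 N. Pads are 19 mm wide; open, the fingers measure 130 mm over their backs; the gripper's body (75 mm by 190 mm) begins 47 mm behind the grasp point.
Start: joints at [67.918, 24.895, 1.432, 90.138, -0.665, 64.973, -4.303], TCP at [174.379, -600.194, 226.742] pointing down, gripper open.
Joint ranges: [-149.89, 149.89], [-25.12, 119.58], [-72.63, 75.52], [4.76, 147.25], [-75.54, 255.54], [6.69, 114.76], [-157.13, 157.13]. Speed limits (degrees/s): [127.2, 127.2, 172.46, 172.46, 180, 180, 180].

INTERFACE

Orientations are given as [roll, pitch, yaw] about the fixed x, y, z axes, in that order (R = Rz(yaw) Ry(pitch) Rx(roll)).
In Python, from station import manip, optics gives the robot as it stands.
- The arm moves only by the shell command python3 -m creep 'ROWS'. ROWS is JSON, a list that holds one entry, the list of rows, each a list of 7 numbers: the turn, a rotation vector about the tool's x, y, z in rad, then the shift along the tool's x, y, z in m, then the opening, from 0 (shut) to 1 (fully open). A call has exactly 5 rows; each row is the pose to reach, as a shift and turn from the pose commanded when the call began, along the tool's axes at that moment; what a row does not reach only later rows make up. A row lasts 1/12 s, in which the tool goes at most 41.7 mm and 7.16 degrees, less where a joint would pass 70% of its speed; a pose out of reach is approached as far as the arm can. A call with a gripper value outside its range is refused whole. The fingers move at their own pace and stop on an object; the grip force is fixed at half the most. Time passes only in rows, so rows that repeat a pose let the fingers close, or fill a call up. It gives the time, the measured TCP pose, the force, the opening and the grip force at its end, in the units of the state.
- manip.sense(): the state, without advancing time (a new reading comes with each control period).
- optics.read_camera(name): name is "side" or "top" or "wrist"; returns a dict with "color" (400x640x3 uint8, red, green, blue), "depth" (400x640 float32, mm along the optical axis (not along the pixel's ray), 0 where there is no reading), "intrinsics" (3x3 intrinsics, pixels), "world_to_cam" (4x4, takes a point from world to camera coordinates). Camera axes: x right, y up, looking along -z (the intrinsics and any distortion apply to the point x, -y, -z); pixel columns grow to the right and rows downward; lengths in mm; the calibration is good to about 2 mm. A picture is of the moment at which its call begins.
- manip.hand_in(): hands the job in; it is judged then, once.
The state is a dict: "t": time; "joint_positions": joint angles; "joint_vel": joint speeds; "joint_torque": joint torques, N m; "position": TCP position; "eef_rot": TCP orientation; "wrist_force": force on the tool from outside, world axes, zero at the start; "moment": the same for the moment, N m; "gripper_width": finger opening in mm; "gripper_force": force on a finger pad.
Only numpy, scipy, OpenCV 4.12 (cv2) and the standard library are available. Lean on these libraries where they do the work, as an engineer would, in place of code of your own. Each camera call takes 0.05 s, during which the arm holds its last target. There are 200 camera calls.

TASK

Lift the orange transport spacer off the rails and set it in the green parts tray, then push the blue filter sleeve along its rails fully home onto the brass port, without lifting it off the rails. Then slide the grey cover over the bay until it drops into its recess and, once it is in, press it down firmly from above with the fingertips so that it sits flush and level. Do not shift or knock over the other things on the bench.

Things in the scene. Friction and masses are not known exactly. Their poses are not given: they have to be found in the camera images.
- unit: beige gas connection unit fixed to the bench, 116 mm wide (x) and 338 mm long (y from -220 to +118). Origin at bench level below the port face; its +y is the direction in which the sleeve is pushed. At y > 0 a solid port block, at y -114 to 0 the open bay, behind that the open-sided rail end. Fences 84 mm high run along both sides from y = -114 to +118 (inner faces at x = +-51.5 mm).
- deck (a point): middle of the port block's flat deck, 76 mm above the bench, at x = 0, y = 59 mm of the unit; axes as the unit's. The deck spans y = 0 to 118 mm of the unit and is open at its +y end.
- rails (a point): rear end of the two steel rails, midway between them at the height of their tops (30.5 mm above the bench), y = -218 mm of the unit. The rails are 10 mm bars at x = +-14 mm that run from here along the unit's +y to the port face.
- port (a point): centre of the root of the brass spigot, on the port face, 45 mm above the bench; axes as the unit's. The spigot is 23 mm in diameter, points to the unit's -y, is 32 mm long and its last 8 mm taper.
- seat (a point): centre of the cover's recess at ledge height (70 mm above the bench, y = -51 mm of the unit): the cover's origin comes here, to within about 3 mm along y and 1.5 mm along x; axes as the unit's. The recess: ledges on the side walls (inner faces x = +-46 mm), from the port block (6 mm higher) to end stops 80 mm high, 102 mm apart along y.
- sleeve: blue filter sleeve lying on the two rails, 38 mm outside diameter, 27 mm bore 72 mm deep, 80 mm long. Origin at the centre of its closed flat black back end, on its axis; its +y points along the axis to the open mouth (it may roll about y). On the rails its axis is about 45 mm above the bench.
- sleeve_mouth (a point): centre of the sleeve's open mouth, on its axis, 80 mm along +y from the sleeve's origin; fully home this meets the port.
- spacer: orange transport spacer standing on the rails between sleeve and spigot: foot 44 (x) x 28 (y) x 24 mm high, above it an upright grip tab 30 (x) x 14 (y) mm up to 82 mm. Origin at the centre of its underside, z up.
- cover: grey cover plate 100 (x) x 96 (y) x 6 mm with a black rib on top along its +y edge (70 x 10 mm, 14 mm high, at y = 38 to 48 mm). Parked on the port block's deck between the fences. Origin at the centre of its underside, z up.
- tray: green open parts tray fixed to the bench, 150 (x) x 110 (y) x 30 mm high, walls and floor 4 mm. Origin at the centre of its underside. It is on the left or on the right.
- rack: white rack of ceramic crucibles fixed to the bench, 140 x 100 x 55 mm, on the side where the tray is not. Origin at the centre of its underside. Bystander.
- bottle: amber bottle with black cap, 60 mm diameter, 150 mm tall, origin under its centre. Bystander.
- cup: white ceramic cup, 56 mm across, 45 mm tall, origin under its centre. Bystander.
- dish: blue ceramic bowl, 70 mm across, 30 mm tall, origin under its centre. Bystander.
- jar: white jar with blue cap, 52 mm diameter, 60 mm tall, origin under its centre. Bystander.
- mouse: black computer mouse, 58 x 100 x 33 mm, origin under its centre. Bystander.
- driver: red-handled screwdriver lying on the bench, 170 mm long along its x. Bystander.
There are look-alikes about, which are no part of the job. There is more than one size of the cover; the job needs the smaller.

How it is judged:
By the outcome, as a careful person would: the job done as asked, in the order asked, and still so for the second after the job is handed in, with the robot touching nothing.
It also fails if it takes over 58 s, if anything falls off the work surface, if the arm or the gripper's body presses on something with over 40 N, if the wrist force passes 120 N, or if a joint passes its speed limit or range.

## Working session

There is one attempt and no reset: what is moved stays moved. The work goes in short steps, Python scripts to look and compute and a shell command to move; the robot and the scene stay as the last step left them, time stands still between calls to the robot, and variables do not carry over. Pictures are saved under pics/ and viewed, at most 10 in all, crops included, and the job is handed in when it is done.

```bash
mkdir -p pics; ls; python3 - <<'E'
from station import manip, optics
import cv2,numpy as np
s=manip.sense();print({k:np.round(v,2).tolist() for k,v in s.items()})
for n in("top","side"):
    c=optics.read_camera(n);np.savez(f"{n}0.npz",**c)
    cv2.imwrite(f"pics/{n}0.png",c["color"][:,:,::-1]);print(n,c["intrinsics"].tolist(),np.round(c["world_to_cam"],3).tolist())
E
```

```text
pics
{'t': 0.0, 'joint_positions': [67.92, 24.94, 1.43, 90.19, -0.66, 64.97, -4.3], 'joint_vel': [0.03, -0.01, -0.06, -0.04, -0.0, 0.06, 0.07], 'joint_torque': [-0.0, -66.78, 0.98, -31.45, -0.06, 0.04, 0.0], 'position': [174.21, -599.7, 225.96], 'eef_rot': [-179.91, 0.01, 16.2], 'wrist_force': [-0.24, -0.03, -0.24], 'moment': [0.01, -0.01, 0.05], 'gripper_force': 0.0, 'gripper_width': 91.81}
top [[367.66262029549404, 0.0, 315.91023628829515], [0.0, 367.66262029549404, 196.18032006739875], [0.0, 0.0, 1.0]] [[0.0, -1.0, -0.019, 28.386], [0.995, -0.002, 0.104, -516.98], [-0.104, -0.019, 0.994, -1182.283], [0.0, 0.0, 0.0, 1.0]]
side [[364.70105464845193, 0.0, 327.40705318807875], [0.0, 364.70105464845193, 205.01008639272212], [0.0, 0.0, 1.0]] [[-0.949, -0.315, 0.015, 463.869], [0.245, -0.706, 0.664, -149.993], [-0.199, 0.634, 0.747, -971.31], [0.0, 0.0, 0.0, 1.0]]
```

View pics/top0.png

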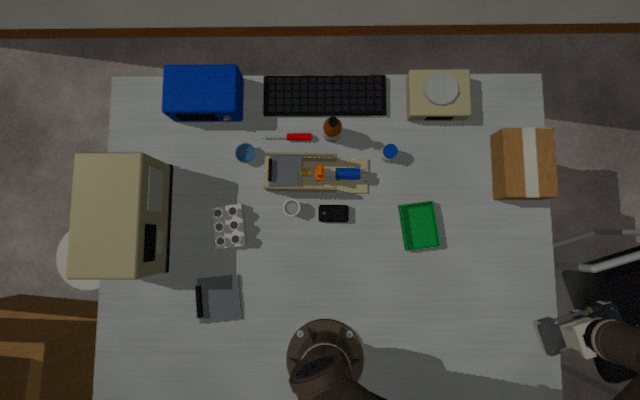

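View pics/side0.png

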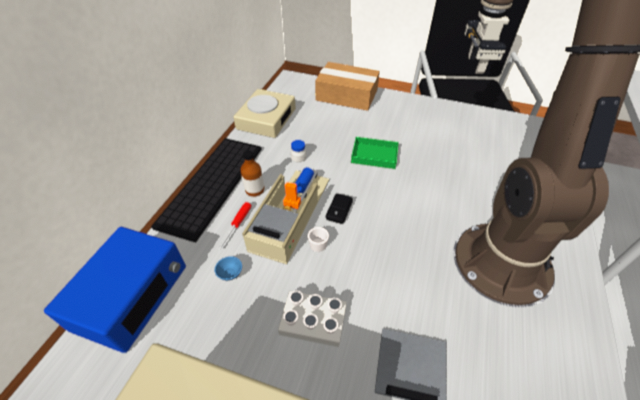

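The top view shows the unit at about (317,172) px with +y to the left: the cover on its deck (285,170), spacer (320,172) and sleeve (348,173). The tray is at (419,226) and the rack at (229,226), with the larger cover look-alike at (218,298). The side view agrees with this.

```bash
cat > h.py <<'E'
import numpy as np,cv2
from station import manip,optics
from scipy.spatial.transform import Rotation as R
def snap(n,tag):
    c=optics.read_camera(n);np.savez(f"{n}{tag}.npz",**c);cv2.imwrite(f"pics/{n}{tag}.png",c["color"][:,:,::-1]);return c
def cloud(c):
    K=c["intrinsics"];M=np.linalg.inv(c["world_to_cam"]);d=c["depth"].astype(float)
    v,u=np.mgrid[:d.shape[0],:d.shape[1]]
    p=np.stack([(u-K[0,2])/K[0,0]*d,-(v-K[1,2])/K[1,1]*d,-d],-1)
    w=p@M[:3,:3].T+M[:3,3];w[d<=0]=np.nan;return w
def ray(c,u,v,z):
    K=c["intrinsics"];M=np.linalg.inv(c["world_to_cam"])
    r=M[:3,:3]@np.array([(u-K[0,2])/K[0,0],-(v-K[1,2])/K[1,1],-1]);o=M[:3,3];return o+r*(z-o[2])/r[2]
def hsv(c): return cv2.cvtColor(c["color"],cv2.COLOR_RGB2HSV)
E
python3 - <<'E'
from h import *
c=dict(np.load("top0.npz"));w=cloud(c);h=hsv(c)
H,S,V=h[...,0],h[...,1],h[...,2]
v,u=np.mgrid[:400,:640]
box=lambda a,b,x,y:(u>=a)&(u<=b)&(v>=x)&(v<=y)
def rep(n,m):
    p=w[m];p=p[~np.isnan(p[:,0])]
    print(n,len(p),"med",np.median(p,0).round(),"lo",np.percentile(p,2,0).round(),"hi",np.percentile(p,98,0).round());return p
rep("spacer",(H<16)&(S>180)&(V>120)&box(305,335,155,190))
rep("sleeve",(H>100)&(H<125)&(S>150)&box(325,365,155,190))
g=rep("tray",(H>45)&(H<80)&(S>120)&box(390,450,190,260))
print(cv2.minAreaRect(g[:,:2].astype(np.float32)))
m=box(255,375,145,200)&(w[...,2]>76)&(w[...,2]<92)&(S>20)
f=rep("fence",m);print(cv2.minAreaRect(f[:,:2].astype(np.float32)))
m=box(255,375,145,200)&(w[...,2]>12)
f=rep("unit",m);print(cv2.minAreaRect(f[:,:2].astype(np.float32)))
m=box(262,305,150,195)&(S<60)&(V<120)&(w[...,2]>70)
f=rep("cover",m);print(cv2.minAreaRect(f[:,:2].astype(np.float32)))
for n,b in dict(cup=(280,303,197,220),bottle=(320,345,115,140),jar=(380,400,142,162),dish=(234,258,140,165)).items(): rep(n,box(*b)&(w[...,2]>10))
c=snap("wrist","0");print(c["intrinsics"].round(1).tolist(),c["world_to_cam"].round(3).tolist())
s=manip.sense();t=np.r_[s["position"],1];print("tcp in cam",c["world_to_cam"]@t)
E
```

```text
spacer 91 med [589.  20.  59.] lo [570.   4.   9.] hi [618.  30. 116.]
sleeve 256 med [588. -73.  61.] lo [ 573. -111.   52.] hi [606. -37.  67.]
tray 1621 med [ 420. -312.    5.] lo [ 348. -365.   -1.] hi [ 493. -250.   32.]
((421.6151123046875, -311.63916015625), (148.74143981933594, 121.90680694580078), 7.281774044036865)
fence 563 med [585. 100.  83.] lo [534. -34.  76.] hi [650. 192.  89.]
((591.7652587890625, 78.51382446289062), (230.71902465820312, 116.68846893310547), 89.56658172607422)
unit 2711 med [588.  83.  78.] lo [ 533. -118.   13.] hi [648. 189.  98.]
((575.9598999023438, 26.394256591796875), (337.4584655761719, 147.7994842529297), 89.77047729492188)
cover 985 med [593. 128.  82.] lo [544.  81.  75.] hi [644. 179.  95.]
((593.7230834960938, 131.1387176513672), (126.13099670410156, 111.92976379394531), 89.91773223876953)
cup 120 med [485. 115.  41.] lo [454.  82.  12.] hi [505. 134.  49.]
bottle 393 med [721. -23. 101.] lo [704. -50.  12.] hi [796.   4. 152.]
jar 238 med [ 656. -208.   58.] lo [ 636. -232.   14.] hi [ 681. -186.   64.]
dish 237 med [669. 272.  21.] lo [631. 234.  11.] hi [695. 298.  33.]
[[340.0, 0.0, 325.6], [0.0, 340.0, 199.2], [0.0, 0.0, 1.0]] [[0.279, -0.96, -0.001, -623.508], [0.916, 0.267, -0.3, 37.188], [0.288, 0.083, 0.954, -391.831], [0.0, 0.0, 0.0, 1.0]]
tcp in cam [   0.87795684  -30.94622809 -175.48710777    1.        ]
```

```bash
python3 -m creep '[[[0,0,0.07,0.030,-0.026,-0.002,1],[0,0,0.14,0.060,-0.053,-0.004,1],[0,0,0.21,0.090,-0.080,-0.006,1],[0,0,0.283,0.120,-0.106,-0.008,1],[0,0,0.283,0.148,-0.132,-0.009,1]]]'
for i in 1 2 3; do python3 -m creep '[[[0,0,0,0.022,-0.031,-0.002,1],[0,0,0,0.044,-0.062,-0.004,1],[0,0,0,0.066,-0.093,-0.006,1],[0,0,0,0.088,-0.125,-0.008,1],[0,0,0,0.109,-0.157,-0.009,0.7]]]'; done
python3 -m creep '[[[0,0,0,0,0,0,0.6],[0,0,0,0,0,0,0.6],[0,0,0,0,0,0,0.6],[0,0,0,0,0,0,0.6],[0,0,0,0,0,0,0.6]]]'
python3 -c "
from h import *
snap('wrist','1')"
```

```text
t: 0.57
position: [280.6, -430.2, 235.8]
eef_rot: [-180.0, -0.0, -0.3]
wrist_force: [0.5, -0.4, -0.4]
gripper_width: 91.5
gripper_force: 0.0
t: 0.98
position: [389.5, -273.5, 245.0]
eef_rot: [180.0, -0.0, -0.0]
wrist_force: [1.1, -0.5, -0.3]
gripper_width: 88.6
gripper_force: 0.0
t: 1.4
position: [498.5, -116.5, 253.9]
eef_rot: [180.0, -0.0, -0.0]
wrist_force: [1.2, -1.3, -0.8]
gripper_width: 88.3
gripper_force: 0.0
t: 1.82
position: [607.7, 40.3, 262.7]
eef_rot: [180.0, 0.0, -0.0]
wrist_force: [0.9, -0.3, 0.4]
gripper_width: 88.5
gripper_force: 0.0
t: 2.23
position: [606.4, 37.1, 262.8]
eef_rot: [180.0, 0.0, -0.1]
wrist_force: [0.3, -0.3, -1.5]
gripper_width: 57.5
gripper_force: 0.0
```

View pics/wrist1.png

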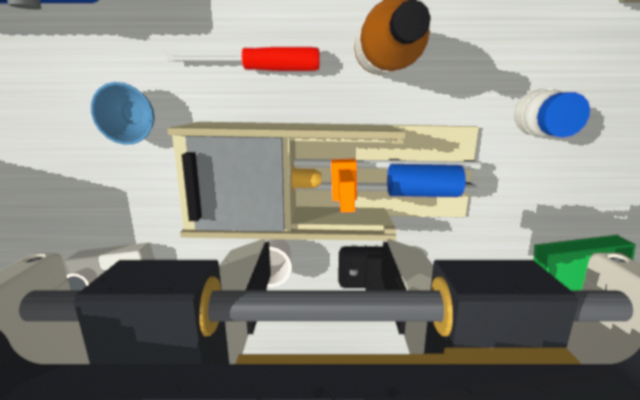

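The wrist view shows the unit end-on to the robot. The cover is at (235,183), the spigot at (308,178), the spacer tab top at (347,197) and the sleeve at (387–466,180), all clear of the bystanders.

```bash
python3 - <<'E'
from h import *
c=dict(np.load("wrist1.npz"));w=cloud(c);h=hsv(c);H,S,V=h[...,0],h[...,1],h[...,2];z=w[...,2]
v,u=np.mgrid[:400,:640];box=lambda a,b,x,y:(u>=a)&(u<=b)&(v>=x)&(v<=y)
def rep(n,m):
    p=w[m];p=p[~np.isnan(p[:,0])]
    print(n,len(p),"med",np.median(p,0).round(1),"lo",np.percentile(p,2,0).round(1),"hi",np.percentile(p,98,0).round(1),"rect",cv2.minAreaRect(p[:,:2].astype(np.float32)));return p
o=(H<16)&(S>180)&(V>90)&box(322,365,150,220)
rep("tab top",o&(z>106)&(z<118));rep("foot top",o&(z>48)&(z<61))
b=(H>100)&(H<125)&(S>120)&box(375,480,155,205)
p=rep("sleeve",b);q=p[p[:,2]>58];print("ridge slope dx/dy",np.polyfit(q[:,1],q[:,0],1))
for n,bb in (("far fence",box(165,410,118,140)),("near fence",box(175,410,225,242))):
    p=rep(n,bb&(z>80)&(z<90));print(np.polyfit(p[:,1],p[:,0],1))
rep("plate",box(170,292,135,232)&(S<60)&(z>79)&(z<86))
rep("rib",box(170,215,145,225)&(V<50)&(z>90)&(z<102))
rep("deck",box(280,300,138,228)&(S>40)&(z>72)&(z<80))
s=rep("spigot",box(285,325,165,190)&(H<30)&(S>120)&(z>40)&(z<65))
E
```

```text
tab top 64 med [600.   16.1 111.9] lo [579.2  10.8 106.5] hi [608.6  24.2 114. ] rect ((593.8362426757812, 17.596525192260742), (29.560771942138672, 13.402791976928711), 0.9930465221405029)
foot top 141 med [603.3   8.7  54.4] lo [572.1   3.8  49.1] hi [615.8  31.   59. ] rect ((593.9583129882812, 17.57621955871582), (43.338958740234375, 27.522369384765625), 2.3889660835266113)
sleeve 2315 med [597.1 -71.7  61.4] lo [ 578.9 -111.3   33.2] hi [610.7 -35.   64.7] rect ((594.2584228515625, -84.1334228515625), (100.32691955566406, 33.443660736083984), 88.99237060546875)
ridge slope dx/dy [1.12646104e-02 5.94680031e+02]
far fence 2079 med [649.6  95.1  84.1] lo [643.5 -34.3  80.8] hi [654.6 186.7  85.8] rect ((647.6283569335938, 76.70671844482422), (232.1190948486328, 11.99194049835205), 88.91378784179688)
[7.71091602e-03 6.48751953e+02]
near fence 2087 med [542.8 100.1  83.7] lo [536.6 -33.   80.4] hi [553.2 188.2  85.6] rect ((545.1849975585938, 78.69737243652344), (231.8099365234375, 16.302370071411133), 88.7773666381836)
[3.41634593e-02 5.40675023e+02]
plate 8269 med [600.5 127.1  82.3] lo [548.6  83.7  80.6] hi [645.5 171.4  84. ] rect ((596.5577392578125, 137.73146057128906), (111.09136962890625, 103.99958801269531), 88.87943267822266)
rib 650 med [600.7 170.8  96. ] lo [566.4 167.7  90.6] hi [631.4 175.7  97.7] rect ((598.8668212890625, 171.82826232910156), (8.603738784790039, 67.12004089355469), 88.43768310546875)
deck 638 med [598.8  78.7  76.2] lo [549.3  75.1  73.1] hi [643.5  82.7  77.8] rect ((595.6301879882812, 78.97722625732422), (7.216440200805664, 98.20378112792969), 89.0246810913086)
spigot 535 med [598.   60.8  54.9] lo [587.   44.9  46.6] hi [606.3  75.4  58. ] rect ((596.3790893554688, 59.8162841796875), (31.582883834838867, 25.15961265563965), 88.6624984741211)
```

```bash
python3 -m creep '[[[0,0,0.02,-0.006,0.010,0.02,0.6],[0,0,0.02,-0.0125,0.0195,0.055,0.6],[0,0,0.02,-0.0125,0.0195,0.09,0.6],[0,0,0.02,-0.0125,0.0195,0.12,0.6],[0,0,0.02,-0.0125,0.0195,0.135,0.6]]]'
python3 -m creep '[[[0,0,0,0,0,0.02,0.6],[0,0,0,0,0,0.04,0.6],[0,0,0,0,0,0.049,0.6],[0,0,0,0,0,0.049,0.6],[0,0,0,0,0,0.049,0.6]]]'
```

```text
t: 2.7
position: [592.0, 17.6, 124.4]
eef_rot: [179.9, 0.2, -1.3]
wrist_force: [-0.6, -0.5, -0.8]
gripper_width: 55.2
gripper_force: 0.0
t: 3.12
position: [594.3, 18.8, 79.1]
eef_rot: [180.0, 0.0, -1.2]
wrist_force: [-0.9, -0.0, 0.7]
gripper_width: 55.1
gripper_force: 0.0
```

```bash
python3 -m creep '[[[0,0,0,0,0,0,0],[0,0,0,0,0,0,0],[0,0,0,0,0,0,0],[0,0,0,0,0,0,0],[0,0,0,0,0,0,0]]]'
python3 -m creep '[[[0,0,0,0,0,0,0],[0,0,0,0,0,0,0],[0,0,0,0,0,0,0],[0,0,0,0,0,-0.01,0],[0,0,0,0,0,-0.03,0]]]'
python3 -m creep '[[[0,0,0,0,0,-0.03,0],[0,0,0,0,0,-0.06,0],[0,0,0,0,0,-0.08,0],[0,0,0,0,0,-0.08,0],[0,0,0,0,0,-0.08,0]]]'
```

```text
t: 3.53
position: [594.6, 19.3, 79.2]
eef_rot: [-180.0, -0.0, -1.2]
wrist_force: [0.3, -1.0, -0.5]
gripper_width: 26.3
gripper_force: 0.0
t: 3.95
position: [592.5, 19.1, 107.3]
eef_rot: [180.0, 0.3, -1.2]
wrist_force: [0.9, -1.0, -0.9]
gripper_width: 13.8
gripper_force: 30.0
t: 4.37
position: [595.0, 19.4, 190.4]
eef_rot: [-180.0, -0.2, -1.2]
wrist_force: [0.7, -0.4, -1.1]
gripper_width: 14.1
gripper_force: 30.0
```

```bash
for i in 1 2; do python3 -m creep '[[[0,0,0,-0.016,0.033,0,0],[0,0,0,-0.033,0.066,0,0],[0,0,0,-0.050,0.100,0,0],[0,0,0,-0.067,0.134,0,0],[0,0,0,-0.083,0.167,0,0]]]'; done
python3 -m creep '[[[0,0,0,0,0,0.02,0],[0,0,0,0,0,0.05,0],[0,0,0,0,0,0.08,0],[0,0,0,0,0,0.10,0],[0,0,0,0,0,0.11,0]]]'
python3 -m creep '[[[0,0,0,0,0,0.01,0],[0,0,0,0,0,0.02,0],[0,0,0,0,0,0.025,0],[0,0,0,0,0,0.025,0],[0,0,0,0,0,0.025,0]]]'
python3 -c "
from h import *
c=snap('side','2');w=cloud(c);h=hsv(c);v,u=np.mgrid[:400,:640]
m=(h[...,0]<16)&(h[...,1]>180)&(h[...,2]>90)&(w[...,1]<-250)&(w[...,2]<90)
p=w[m];print(len(p),np.nanpercentile(p,[1,50,99],axis=0).round())
cv2.imwrite('pics/side2c.png',cv2.resize(c['color'][110:230,320:480,::-1],None,fx=4,fy=4))"
```

```text
t: 4.78
position: [505.7, -147.4, 187.5]
eef_rot: [-180.0, 0.1, -1.2]
wrist_force: [0.4, -0.1, -0.1]
gripper_width: 14.0
gripper_force: 30.0
t: 5.2
position: [419.4, -312.5, 187.6]
eef_rot: [-179.9, 0.1, -1.2]
wrist_force: [1.3, 0.3, -0.8]
gripper_width: 13.9
gripper_force: 30.0
t: 5.62
position: [419.1, -309.9, 75.2]
eef_rot: [-179.8, 0.3, -1.2]
wrist_force: [-1.3, 0.4, -1.1]
gripper_width: 13.4
gripper_force: 30.0
t: 6.03
position: [421.8, -311.4, 54.1]
eef_rot: [180.0, -0.0, -1.2]
wrist_force: [-0.3, 0.2, -0.0]
gripper_width: 13.8
gripper_force: 30.0
230 [[-1094. -2031.  -735.]
 [  428.  -846.  -669.]
 [ 1519.  -292.    49.]]
```

View pics/side2c.png

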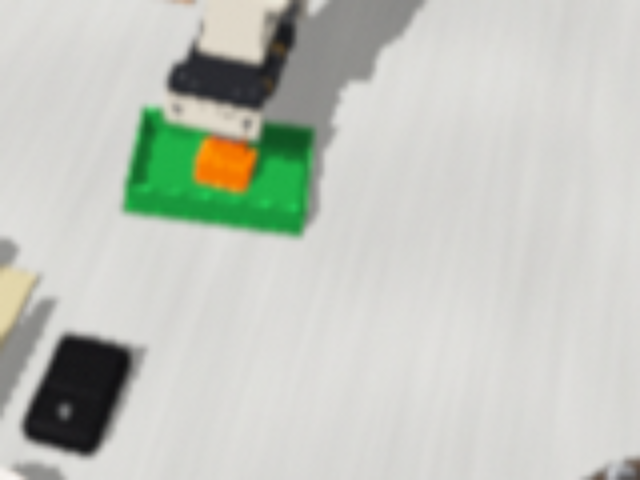

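The spacer is upright inside the tray at about (225,165) in the crop, near the centre. I'll lower the last millimetres and release it.

```bash
python3 -m creep '[[[0,0,0,0,0,0.001,0],[0,0,0,0,0,0.002,0],[0,0,0,0,0,0.002,0],[0,0,0,0,0,0.002,0],[0,0,0,0,0,0.002,0]]]'
python3 -m creep '[[[0,0,0,0,0,0,0.15],[0,0,0,0,0,0,0.4],[0,0,0,0,0,0,0.5],[0,0,0,0,0,0,0.5],[0,0,0,0,0,0,0.5]]]'
python3 -m creep '[[[0,0,0,0,0,-0.02,0.5],[0,0,0,0,0,-0.05,0.5],[0,0,0,0,0,-0.09,0.5],[0,0,0,0,0,-0.12,0.5],[0,0,0,0,0,-0.12,0.5]]]'
```

```text
t: 6.5
position: [422.0, -311.6, 52.2]
eef_rot: [180.0, -0.1, -1.2]
wrist_force: [0.2, 0.2, 4.7]
gripper_width: 14.2
gripper_force: 30.0
t: 6.92
position: [421.4, -311.2, 51.5]
eef_rot: [-180.0, 0.0, -1.2]
wrist_force: [1.2, -0.5, -0.0]
gripper_width: 35.6
gripper_force: 0.0
t: 7.33
position: [424.5, -312.9, 177.6]
eef_rot: [179.7, -0.4, -1.2]
wrist_force: [1.6, -0.8, 0.9]
gripper_width: 45.9
gripper_force: 0.0
```

```bash
for i in 1 2; do python3 -m creep '[[[0,0,0,0.017,-0.016,0,0],[0,0,0,0.034,-0.032,0,0],[0,0,0,0.051,-0.048,0,0],[0,0,0,0.068,-0.064,0,0],[0,0,0,0.0835,-0.080,0,0]]]'; done
python3 -m creep '[[[0,0,0,0,0,0.02,0],[0,0,0,0,0,0.05,0],[0,0,0,0,0,0.08,0],[0,0,0,0,0,0.10,0],[0,0,0,0,0,0.10,0]]]'
python3 -c "
from h import *
c=snap('top','3');w=cloud(c);h=hsv(c);v,u=np.mgrid[:400,:640]
m=(h[...,0]<16)&(h[...,1]>180)&(h[...,2]>90)&(u>390)&(u<450)&(v>190)&(v<260)
p=w[m];print(len(p),np.nanpercentile(p,[1,50,99],axis=0).round())
c=snap('wrist','3')"
```

```text
t: 7.75
position: [507.4, -232.1, 171.6]
eef_rot: [-180.0, 0.0, -1.2]
wrist_force: [-0.9, -0.4, 0.9]
gripper_width: 17.2
gripper_force: 0.0
t: 8.17
position: [592.5, -153.8, 171.3]
eef_rot: [-180.0, 0.0, -1.2]
wrist_force: [0.2, -1.1, 0.4]
gripper_width: 0.3
gripper_force: 0.0
t: 8.58
position: [588.4, -154.1, 67.1]
eef_rot: [-179.9, 0.4, -1.1]
wrist_force: [-1.3, 0.4, -0.7]
gripper_width: 0.4
gripper_force: 0.0
0 [nan nan nan]
  return np.nanmean(a, axis, out=out, keepdims=keepdims)
```

View pics/wrist3.png

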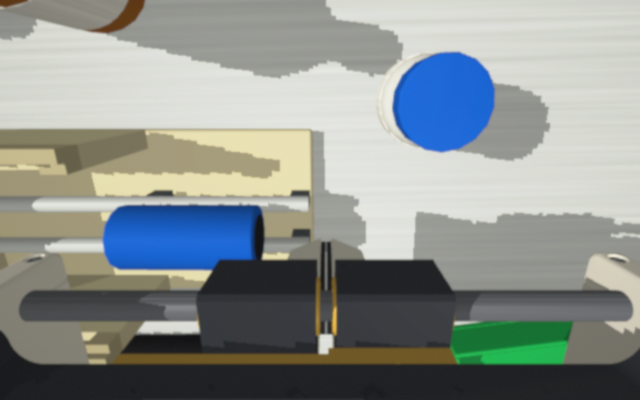

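The wrist view shows the shut fingers at (326,250), just behind the sleeve's black back end at (258,235) and in line with its axis, with the rails clear. I'll lower and push.

```bash
python3 -m creep '[[[0,0,0,0,0,0.015,0],[0,0,0,0,0,0.03,0],[0,0,0,0,0,0.034,0],[0,0,0,0,0,0.034,0],[0,0,0,0,0,0.034,0]]]'
python3 -m creep '[[[0,0,0,0,-0.006,0,0],[0,0,0,0,-0.014,0,0],[0,0,0,0,-0.022,0,0],[0,0,0,0,-0.030,0,0],[0,0,0,0,-0.038,0,0]]]'
python3 -m creep '[[[0,0,0,0,-0.006,0,0],[0,0,0,0,-0.012,0,0],[0,0,0,0,-0.018,0,0],[0,0,0,0,-0.024,0,0],[0,0,0,0,-0.030,0,0]]]'
python3 -m creep '[[[0,0,0,0,-0.006,0,0],[0,0,0,0,-0.012,0,0],[0,0,0,0,-0.018,0,0],[0,0,0,0,-0.024,0,0],[0,0,0,0,-0.024,0,0]]]'
python3 -c "
from h import *
c=snap('wrist','4');w=cloud(c);h=hsv(c);v,u=np.mgrid[:400,:640]
m=(h[...,0]>100)&(h[...,0]<125)&(h[...,1]>120)&(w[...,2]>56)&(w[...,2]<70)&(abs(w[...,0]-595)<30)
p=w[m];print(len(p),np.nanpercentile(p,[1,50,99],axis=0).round(1))"
```

```text
t: 9.1
position: [592.6, -154.9, 39.1]
eef_rot: [180.0, -0.1, -1.2]
wrist_force: [-0.2, -0.3, -0.3]
gripper_width: 0.5
gripper_force: 0.0
t: 9.52
position: [592.9, -115.8, 38.2]
eef_rot: [180.0, -0.0, -1.1]
wrist_force: [-0.7, -1.2, 0.3]
gripper_width: 0.5
gripper_force: 0.9
t: 9.93
position: [593.2, -86.4, 37.7]
eef_rot: [180.0, 0.0, -1.2]
wrist_force: [-0.0, -1.4, 1.9]
gripper_width: 0.5
gripper_force: 1.0
t: 10.35
position: [593.7, -60.6, 37.7]
eef_rot: [-179.9, 0.0, -1.1]
wrist_force: [0.2, 0.1, -0.4]
gripper_width: 0.3
gripper_force: 0.0
4922 [[592.8 -40.   56.1]
 [603.5  10.1  60.8]
 [609.6  36.7  64.3]]
```

```bash
python3 -m creep '[[[0,0,0,0,-0.004,0,0],[0,0,0,0,-0.008,0,0],[0,0,0,0,-0.012,0,0],[0,0,0,0,-0.016,0,0],[0,0,0,0,-0.016,0,0]]]'
python3 -m creep '[[[0,0,0,0,-0.003,0,0],[0,0,0,0,-0.006,0,0],[0,0,0,0,-0.009,0,0],[0,0,0,0,-0.012,0,0],[0,0,0,0,-0.012,0,0]]]'
python3 -c "
from h import *
c=snap('wrist','5');w=cloud(c);h=hsv(c);v,u=np.mgrid[:400,:640]
m=(h[...,0]>100)&(h[...,0]<125)&(h[...,1]>120)&(w[...,2]>56)&(w[...,2]<70)&(abs(w[...,0]-595)<30)
p=w[m];print(len(p),np.nanpercentile(p,[1,50,99],axis=0).round(1))"
```

```text
t: 10.82
position: [593.9, -45.3, 37.7]
eef_rot: [-180.0, 0.0, -1.1]
wrist_force: [0.6, -0.7, 0.8]
gripper_width: 0.5
gripper_force: 0.0
t: 11.23
position: [594.2, -33.7, 37.7]
eef_rot: [-180.0, 0.0, -1.1]
wrist_force: [-0.5, 0.7, 0.0]
gripper_width: 0.4
gripper_force: 0.0
4850 [[593.4 -13.1  56.1]
 [604.   36.8  60.8]
 [609.9  63.1  64.3]]
```

Over the spigot with no resistance; about 12 mm to go.

```bash
python3 -m creep '[[[0,0,0,0,-0.002,0,0],[0,0,0,0,-0.004,0,0],[0,0,0,0,-0.006,0,0],[0,0,0,0,-0.008,0,0],[0,0,0,0,-0.008,0,0]]]'
python3 -m creep '[[[0,0,0,0,-0.001,0,0],[0,0,0,0,-0.002,0,0],[0,0,0,0,-0.003,0,0],[0,0,0,0,-0.004,0,0],[0,0,0,0,-0.004,0,0]]]'
python3 -m creep '[[[0,0,0,0,-0.001,0,0],[0,0,0,0,-0.002,0,0],[0,0,0,0,-0.003,0,0],[0,0,0,0,-0.003,0,0],[0,0,0,0,-0.003,0,0]]]'
python3 -c "
from h import *
c=snap('wrist','6');w=cloud(c);h=hsv(c);v,u=np.mgrid[:400,:640]
m=(h[...,0]>100)&(h[...,0]<125)&(h[...,1]>120)&(w[...,2]>56)&(w[...,2]<70)&(abs(w[...,0]-595)<30)
p=w[m];print(len(p),np.nanpercentile(p,[1,50,99],axis=0).round(1))"
```

```text
t: 11.7
position: [594.4, -26.1, 37.8]
eef_rot: [-180.0, -0.0, -1.1]
wrist_force: [-0.2, 0.5, -0.5]
gripper_width: 0.4
gripper_force: 0.1
t: 12.12
position: [594.4, -23.2, 37.7]
eef_rot: [180.0, 0.0, -1.2]
wrist_force: [0.5, -2.3, 0.3]
gripper_width: 0.6
gripper_force: 1.2
t: 12.53
position: [594.4, -23.0, 37.7]
eef_rot: [179.8, 0.0, -1.3]
wrist_force: [-0.4, -11.2, 0.9]
gripper_width: 0.0
gripper_force: 5.0
4750 [[594.   -2.7  56.1]
 [604.4  47.5  60.8]
 [610.2  73.8  64.2]]
```

```bash
python3 -m creep '[[[0,0,0,0,-0.002,0,0],[0,0,0,0,-0.004,0,0],[0,0,0,0,-0.006,0,0],[0,0,0,0,-0.006,0,0],[0,0,0,0,-0.006,0,0]]]'
python3 -c "
from h import *
c=dict(np.load('wrist6.npz'));cv2.imwrite('pics/w6c.png',c['color'][:,:,::-1])"
```

```text
t: 13.0
position: [594.3, -22.9, 37.7]
eef_rot: [179.5, 0.0, -1.6]
wrist_force: [-0.1, -24.8, 3.4]
gripper_width: 0.4
gripper_force: 12.4
```

View pics/w6c.png

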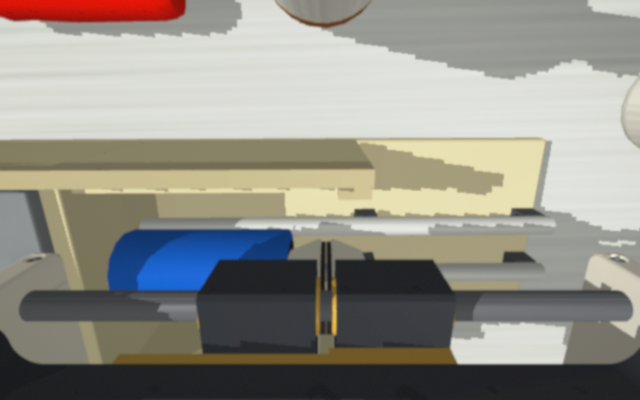

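The sleeve sits against the port block: its mouth is at (115,265), touching the face, and it stays rigid at 25 N. I'll back off and raise.

```bash
python3 -m creep '[[[0,0,0,0,0.01,0,0],[0,0,0,0,0.03,0,0],[0,0,0,0,0.03,-0.02,0],[0,0,0,0,0.03,-0.06,0],[0,0,0,0,0.03,-0.09,0]]]'
python3 -m creep '[[[0,0,0,0,0,-0.02,0],[0,0,0,0,0,-0.04,0],[0,0,0,0,0,-0.05,0],[0,0,0,0,0,-0.05,0],[0,0,0,0,0,-0.05,0]]]'
python3 -c "
from h import *
s=manip.sense();print(np.round(s['joint_positions'],1))"
```

```text
t: 13.42
position: [593.8, -43.5, 129.1]
eef_rot: [-179.9, 0.0, -1.2]
wrist_force: [1.1, 1.0, 0.3]
gripper_width: 0.2
gripper_force: 0.0
t: 13.83
position: [593.9, -43.5, 177.3]
eef_rot: [-180.0, -0.0, -1.1]
wrist_force: [0.4, -0.5, -0.1]
gripper_width: 0.3
gripper_force: 0.0
[  7.7  25.4 -12.1  97.2   6.1  58.  -97.7]
```

```bash
for i in 1 2; do python3 -m creep '[[[0,0,0,0,-0.025,0,0],[0,0,0,0,-0.05,0,0],[0,0,0,0,-0.075,0,0],[0,0,0,0,-0.10,0,0],[0,0,0,0,-0.125,0,0]]]'; done
for i in 1 2 3; do python3 -m creep '[[[0,0,-0.11,0,0,0,0.43],[0,0,-0.22,0,0,0,0.43],[0,0,-0.33,0,0,0,0.43],[0,0,-0.43,0,0,0,0.43],[0,0,-0.5236,0,0,0,0.43]]]'; done
python3 -c "
from h import *
s=manip.sense();print(np.round(s['joint_positions'],1),s['position'].round(1))
c=snap('wrist','7');w=cloud(c);h=hsv(c);z=w[...,2];V=h[...,2]
m=(V<60)&(z>88)&(z<102)&(abs(w[...,0]-598)<45)&(abs(w[...,1]-172)<25)
p=w[m];print(len(p),np.nanpercentile(p,[1,50,99],axis=0).round(1))
c=snap('top','7');w=cloud(c);h=hsv(c);u=np.mgrid[:400,:640]
m=(h[...,0]<16)&(h[...,1]>180)&(h[...,2]>90)&(abs(w[...,0]-421)<80)&(abs(w[...,1]+312)<60)
p=w[m];print('spacer',len(p),np.nanpercentile(p,[1,50,99],axis=0).round(1) if len(p) else '')"
```

```text
t: 14.25
position: [595.4, 82.3, 175.5]
eef_rot: [180.0, 0.2, -1.2]
wrist_force: [0.5, 0.1, -0.1]
gripper_width: 0.4
gripper_force: 0.0
t: 14.67
position: [598.0, 207.2, 175.4]
eef_rot: [179.9, 0.2, -1.2]
wrist_force: [1.3, 0.6, -0.8]
gripper_width: 0.7
gripper_force: 0.0
t: 15.08
position: [598.0, 206.1, 175.3]
eef_rot: [-180.0, 0.2, 29.2]
wrist_force: [-0.4, -0.4, -0.3]
gripper_width: 29.6
gripper_force: 0.0
t: 15.5
position: [598.1, 206.0, 175.4]
eef_rot: [-179.9, 0.1, 59.2]
wrist_force: [0.2, -1.0, -0.4]
gripper_width: 39.9
gripper_force: 0.0
t: 15.92
position: [598.1, 206.0, 175.4]
eef_rot: [-179.8, 0.0, 89.2]
wrist_force: [-0.7, -0.4, -0.8]
gripper_width: 39.8
gripper_force: 0.0
[ -0.6  32.8 -35.8  90.2  20.6  63.9 -42.1] [598.1 206.  175.4]
1184 [[568.  169.2  88.3]
 [597.4 175.6  96. ]
 [627.4 178.9  97.8]]
spacer 94 [[ 399.7 -319.9   24.3]
 [ 417.7 -303.8   35.1]
 [ 435.6 -296.1   89.3]]
```

View pics/wrist7.png

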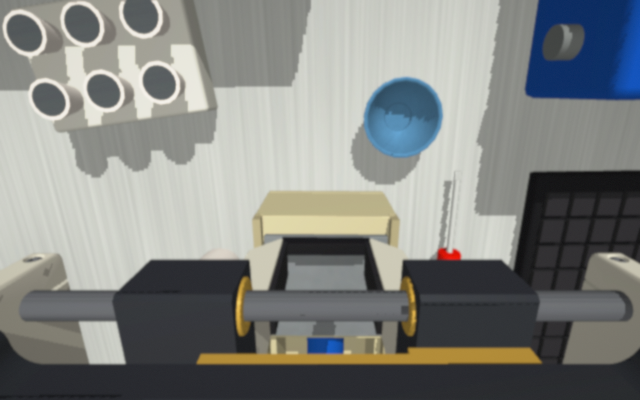

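The wrist view shows the rib at (325,245) between the fences, the fingers behind it, and the deck end clear. The spacer in the tray reads upright. I'll lower and push the cover.

```bash
python3 -m creep '[[[0,0,0,0,0,0.02,0.43],[0,0,0,0,0,0.05,0.43],[0,0,0,0,0,0.08,0.43],[0,0,0,0,0,0.093,0.43],[0,0,0,0,0,0.095,0.43]]]'
python3 -m creep '[[[0,0,0,0,0,0,0.43],[0,0,0,-0.003,0,0,0.43],[0,0,0,-0.008,0,0,0.43],[0,0,0,-0.013,0,0,0.43],[0,0,0,-0.018,0,0,0.43]]]'
python3 -m creep '[[[0,0,0,-0.006,0,0,0.43],[0,0,0,-0.012,0,0,0.43],[0,0,0,-0.018,0,0,0.43],[0,0,0,-0.024,0,0,0.43],[0,0,0,-0.030,0,0,0.43]]]'
python3 -m creep '[[[0,0,0,-0.006,0,0,0.43],[0,0,0,-0.012,0,0,0.43],[0,0,0,-0.018,0,0,0.43],[0,0,0,-0.024,0,0,0.43],[0,0,0,-0.030,0,0,0.43]]]'
```

```text
t: 16.43
position: [596.8, 205.1, 78.9]
eef_rot: [-179.7, 0.1, 88.7]
wrist_force: [-0.0, -0.4, 0.8]
gripper_width: 39.7
gripper_force: 0.0
t: 16.85
position: [599.4, 187.6, 83.9]
eef_rot: [179.9, -0.0, 88.8]
wrist_force: [-1.8, -0.2, 0.7]
gripper_width: 39.4
gripper_force: 0.5
t: 17.27
position: [598.2, 157.6, 82.8]
eef_rot: [180.0, -0.0, 88.8]
wrist_force: [0.1, 1.0, 1.4]
gripper_width: 39.6
gripper_force: 0.8
t: 17.68
position: [597.5, 127.6, 82.7]
eef_rot: [-180.0, 0.0, 88.8]
wrist_force: [-0.4, 0.3, 0.9]
gripper_width: 39.7
gripper_force: 0.8
```

```bash
python3 -m creep '[[[0,0,0,-0.006,0,0,0.43],[0,0,0,-0.012,0,0,0.43],[0,0,0,-0.018,0,0.001,0.43],[0,0,0,-0.024,0,0.002,0.43],[0,0,0,-0.030,0,0.003,0.43]]]'
python3 -m creep '[[[0,0,0,-0.002,0,0,0.43],[0,0,0,-0.004,0,0,0.43],[0,0,0,-0.006,0,0,0.43],[0,0,0,-0.008,0,0,0.43],[0,0,0,-0.010,0,0,0.43]]]'
python3 -c "
from h import *
c=snap('wrist','8');w=cloud(c);h=hsv(c);z=w[...,2];V=h[...,2]
m=(abs(w[...,0]-596)<40)&(w[...,1]>-40)&(w[...,1]<77)&(z>55)&(z<105)
p=w[m];print(len(p),np.nanpercentile(p,[1,50,99],axis=0).round(1))
for a in range(-40,90,10):
    q=p[(p[:,1]>=a)&(p[:,1]<a+10)]
    if len(q)>5: print(a,len(q),np.percentile(q[:,2],[10,50,90]).round(1))"

```

```text
t: 18.1
position: [596.8, 97.5, 79.6]
eef_rot: [-180.0, 0.0, 88.8]
wrist_force: [-0.3, 1.0, 0.5]
gripper_width: 39.5
gripper_force: 0.7
t: 18.52
position: [596.6, 88.3, 79.6]
eef_rot: [-180.0, 0.0, 88.9]
wrist_force: [-1.1, -0.1, 0.1]
gripper_width: 39.4
gripper_force: 0.4
3488 [[564.7  28.6  78.5]
 [596.4  39.6  80. ]
 [627.1  76.8  87.4]]
20 234 [78.6 79.2 79.8]
30 1563 [79.  79.7 80.4]
40 1463 [79.6 80.3 81. ]
50 171 [80.3 80.9 81.5]
70 57 [83.5 88.3 90.1]
```

View pics/wrist8.png

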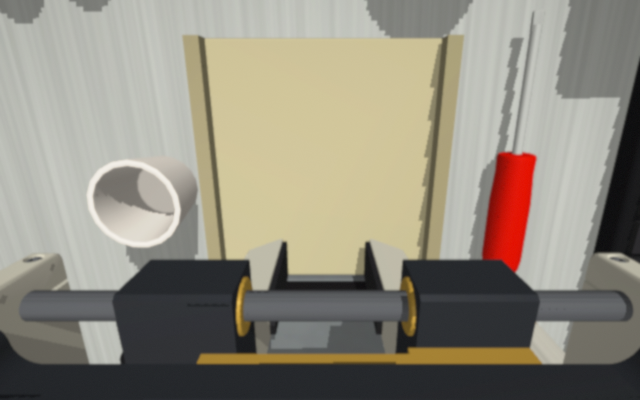

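The view shows the deck clear and the cover just ahead of the fingers at (325,330). Depth shows it tilted, its front edge on the ledge and its rear edge still on the deck. A few more millimetres should drop it.

```bash
python3 -m creep '[[[0,0,0,-0.001,0,0,0.43],[0,0,0,-0.002,0,0,0.43],[0,0,0,-0.003,0,0,0.43],[0,0,0,-0.004,0,0,0.43],[0,0,0,-0.005,0,0,0.43]]]'
cat > chk.py <<'E'
from h import *
import sys
c=snap('wrist',sys.argv[1]);w=cloud(c);z=w[...,2]
m=(abs(w[...,0]-596)<45)&(w[...,1]>-40)&(w[...,1]<80)&(z>55)&(z<105);p=w[m]
for a in range(-40,80,10):
    q=p[(p[:,1]>=a)&(p[:,1]<a+10)]
    if len(q)>5: print(a,len(q),np.percentile(q[:,2],[10,50,90]).round(1))
E
python3 chk.py 9
python3 -m creep '[[[0,0,0,-0.001,0,0,0.43],[0,0,0,-0.002,0,0,0.43],[0,0,0,-0.002,0,0,0.43],[0,0,0,-0.002,0,0,0.43],[0,0,0,-0.002,0,0,0.43]]]'
python3 chk.py 10
```

```text
t: 18.98
position: [596.6, 83.2, 79.8]
eef_rot: [180.0, -0.0, 88.8]
wrist_force: [-0.0, 1.0, -0.9]
gripper_width: 39.4
gripper_force: 0.4
20 1504 [75.7 76.3 77. ]
30 1517 [75.7 76.4 77. ]
40 397 [75.7 76.4 77.1]
70 2296 [74.9 79.9 89.9]
t: 19.45
position: [596.6, 81.0, 79.7]
eef_rot: [-180.0, 0.0, 88.8]
wrist_force: [-0.1, -0.7, -0.1]
gripper_width: 39.1
gripper_force: 0.0
10 232 [75.6 76.2 76.8]
20 1631 [75.7 76.3 77. ]
30 1470 [75.7 76.4 77.1]
40 86 [76.  76.6 77.2]
60 328 [58.6 63.6 90.2]
70 2227 [74.5 79.6 89.9]
```

The plate is now flat at z = 76.3, so it has dropped in. I'll back off, raise, turn so the hand clears the bottle, and press.

```bash
python3 -m creep '[[[0,0,0,0.010,0,0,0.43],[0,0,0,0.015,0,-0.01,0.43],[0,0,0,0.015,0,-0.05,0.43],[0,0,0,0.015,0,-0.09,0.3],[0,0,0,0.015,0,-0.12,0]]]'
python3 -m creep '[[[0,0,0.11,-0.02,0,0,0],[0,0,0.22,-0.04,0,0,0],[0,0,0.33,-0.06,0,0,0],[0,0,0.43,-0.07,0,0,0],[0,0,0.5236,-0.072,0,0,0]]]'
for i in 1 2; do python3 -m creep '[[[0,0,0.11,0,0,0,0],[0,0,0.22,0,0,0,0],[0,0,0.33,0,0,0,0],[0,0,0.43,0,0,0,0],[0,0,0.5236,0,0,0,0]]]'; done
python3 - <<'E'
from h import *
s=manip.sense();print(s['position'].round(1))
c=snap('wrist','11');w=cloud(c);z=w[...,2];h=hsv(c)
m=(abs(w[...,0]-596)<46)&(w[...,1]>-25)&(w[...,1]<60)&(z>68)&(z<84)&(h[...,1]<60)
p=w[m];A=np.c_[p[:,:2]-p[:,:2].mean(0),np.ones(len(p))];print(len(p),p.min(0).round(1),p.max(0).round(1),np.linalg.lstsq(A,p[:,2],rcond=None)[0].round(4))
m=(h[...,2]<60)&(z>82)&(z<97)&(abs(w[...,0]-596)<45)&(abs(w[...,1]-68)<15)
p=w[m];print('rib',len(p),np.percentile(p,[1,50,99],axis=0).round(1))
E
```

```text
t: 19.92
position: [597.1, 98.3, 203.4]
eef_rot: [179.9, -0.1, 89.0]
wrist_force: [0.4, 0.6, 0.3]
gripper_width: 30.7
gripper_force: 0.0
t: 20.33
position: [595.6, 22.2, 200.6]
eef_rot: [179.9, 0.0, 58.4]
wrist_force: [-0.0, 0.2, 0.1]
gripper_width: 1.3
gripper_force: 0.0
t: 20.75
position: [595.5, 25.7, 200.6]
eef_rot: [-180.0, -0.1, 28.6]
wrist_force: [-0.3, -1.0, -0.3]
gripper_width: 0.3
gripper_force: 0.0
t: 21.17
position: [595.5, 25.8, 200.6]
eef_rot: [-180.0, -0.0, -1.4]
wrist_force: [0.1, -0.1, -0.2]
gripper_width: 0.7
gripper_force: 0.0
[595.5  25.8 200.6]
10019 [550.  -25.   73.5] [642.   60.   79.2] [ 4.00000e-04 -0.00000e+00  7.63302e+01]
rib 982 [[562.4  60.5  82.6]
 [598.1  65.   90.2]
 [629.4  70.3  91.8]]
```

View pics/wrist11.png

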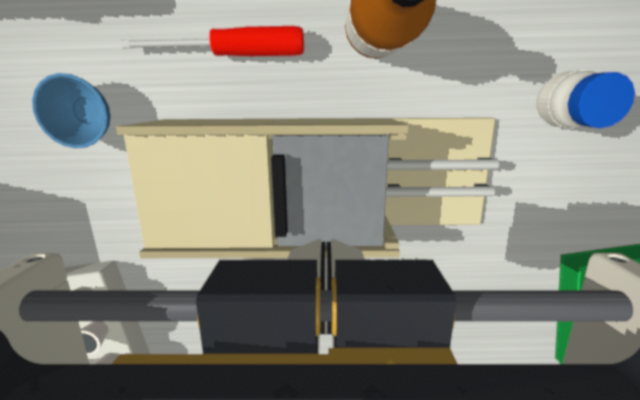

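The wrist view shows the cover seated in the bay at (330,190), level at 76.3 mm and square to the fences. Next I press at its centre.

```bash
python3 -m creep '[[[0,0,0,0,0.002,0.03,0],[0,0,0,0,0.002,0.06,0],[0,0,0,0,0.002,0.09,0],[0,0,0,0,0.002,0.11,0],[0,0,0,0,0.002,0.117,0]]]'
python3 -m creep '[[[0,0,0,0,0,0.002,0],[0,0,0,0,0,0.004,0],[0,0,0,0,0,0.007,0],[0,0,0,0,0,0.010,0],[0,0,0,0,0,0.012,0]]]'
python3 -m creep '[[[0,0,0,0,0,0.002,0],[0,0,0,0,0,0.004,0],[0,0,0,0,0,0.005,0],[0,0,0,0,0,0.005,0],[0,0,0,0,0,0.005,0]]]'
```

```text
t: 21.63
position: [593.5, 23.0, 80.1]
eef_rot: [-180.0, 0.3, -1.0]
wrist_force: [-1.0, 0.4, 0.7]
gripper_width: 0.6
gripper_force: 0.0
t: 22.05
position: [597.0, 22.7, 75.9]
eef_rot: [180.0, -0.2, -1.2]
wrist_force: [-20.5, -2.2, 64.2]
gripper_width: 0.3
gripper_force: 31.6
t: 22.47
position: [597.0, 22.7, 75.6]
eef_rot: [179.9, -0.4, -1.2]
wrist_force: [-31.6, -3.3, 90.5]
gripper_width: 0.5
gripper_force: 44.7
```

```bash
python3 -m creep '[[[0,0,0,0,0,-0.008,0],[0,0,0,0,0,-0.017,0],[0,0,0,0,0,-0.05,0],[0,0,0,0,0,-0.09,0],[0,0,0,0,0,-0.13,0]]]'
python3 -m creep '[[[0,0,0,-0.01,0,-0.02,0],[0,0,0,-0.02,0,-0.04,0],[0,0,0,-0.02,0,-0.05,0],[0,0,0,-0.02,0,-0.05,0],[0,0,0,-0.02,0,-0.05,0]]]'
python3 - <<'E'
from h import *
c=snap('wrist','12');w=cloud(c);z=w[...,2];h=hsv(c)
m=(abs(w[...,0]-596)<46)&(w[...,1]>-25)&(w[...,1]<60)&(z>68)&(z<84)&(h[...,1]<60)
p=w[m];A=np.c_[p[:,:2]-p[:,:2].mean(0),np.ones(len(p))];print(len(p),np.linalg.lstsq(A,p[:,2],rcond=None)[0].round(4))
m=(h[...,2]<60)&(z>82)&(z<97)&(abs(w[...,0]-596)<45)&(abs(w[...,1]-68)<15)
p=w[m];print('rib',len(p),np.percentile(p,[1,50,99],axis=0).round(1))
c=snap('side','12');o=c['color'][:,:,::-1]
a=np.load('side0.npz')['color'][:,:,::-1]
cv2.imwrite('pics/end.png',cv2.resize(np.hstack([a[110:310,200:440],o[110:310,200:440]]),None,fx=1.66,fy=1.66))
E
```

```text
t: 22.88
position: [594.9, 22.3, 197.5]
eef_rot: [-180.0, 0.0, -1.1]
wrist_force: [0.4, 0.6, -0.3]
gripper_width: 0.7
gripper_force: 0.0
t: 23.3
position: [575.9, 22.5, 245.8]
eef_rot: [180.0, -0.1, -1.2]
wrist_force: [-0.2, -1.3, -0.3]
gripper_width: 0.3
gripper_force: 0.0
8134 [8.00000e-04 1.00000e-04 7.63455e+01]
rib 776 [[562.1  60.5  82.8]
 [596.8  65.   90.2]
 [629.2  70.2  91.9]]
```

View pics/end.png

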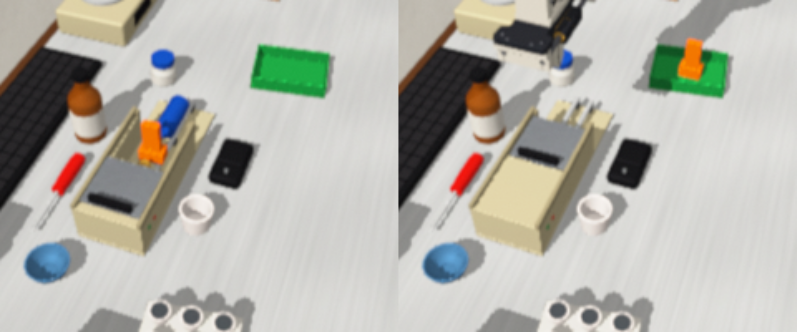

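Before and after side by side: the spacer stands in the tray (690,62), the cover is seated flat over the bay (553,140), and the bystanders are where they were.

```bash
python3 -c "
from station import manip
print(manip.hand_in())"
```

```text
the job is handed in; nothing more can be done
None
```

The job is handed in at about 23 s: the spacer stands in the tray, the sleeve is home on the port, the cover is pressed flush and level, and the bystanders look unmoved in the final side view.

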